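Put the wooden float away through the tackle box flap

ROBOT

A 6-joint arm with a two-finger parallel gripper is mounted at the origin on the work surface. World frame = base frame: x ahead of the robot, y to its left, z up, the work surface at z = 0. Lengths are in m, angles in degrees, forces in N, time in s.
With the tool pointing down it reaches from about 0.4 to 0.825 m from the base axis. Payload 7 kg.
Tool frame: the origin (TCP) lies midway between the tips of the shut fingers; the grasp point (between the pads) lies 19 mm behind it; z points along the fingers, y is the line along which they close (so a half turn about z gives the same grasp; the last joint's range is limited). The gripper opens to 88 mm and grips with 3 to 60 N. Pads are 19 mm wide; open, the fingers measure 130 mm over their backs; the gripper's body (78 mm by 193 mm) begins 47 mm behind the grasp point.
Start: joints at [-48.696, 20.546, 0.682, 0, -70.136, -16.507], TCP at [0.283, -0.613, 0.227] pointing down, gripper open.
Joint ranges: [-176.03, 176.03], [-82.01, 121.73], [-58.28, 71.71], [-173.87, 95.51], [-174.79, -0.11], [-173.66, 173.66]. Speed limits (degrees/s): [136.94, 136.94, 172.46, 180, 180, 180].

INTERFACE

Orientations are given as [roll, pitch, yaw] about the fixed x, y, z axes, in that order (R = Rz(yaw) Ry(pitch) Rx(roll)).
In Python, from plant import ctrl gives the robot as it stands.
- The arm moves only by the tool step_arm, never from a script. Its argument "rows" is a list of rows, each a list of 3 entries, a list of its own where there are three numbers: the closure, from 0 (fully open) to 1 (shut), then the shift along the world's x, y, z in mm, then the turn, a rotation vector about the world's x, y, z in rad. A call has exactly 5 rows; each row is the pose to reach, as a shift and turn from the pose commanded when the call began; what a row does not reach only later rows make up. A row lasts 1/12 s, in which the tool goes at most 41.7 mm and 7.16 degrees, less where a joint would pass 70% of its speed; a pose out of reach is approached as far as the arm can. A call with a gripper value outside its range is refused whole. The fingers move at their own pace and stop on an object; the grip force is fixed at half the most. Time passes only in rows, so rows that repeat a pose let the fingers close, or fill a call up. It gives the time, the measured TCP pose, the force, the opening and the grip force at its end, in the units of the state.
- ctrl.get_obs(): the state, without advancing time (a new reading comes with each control period).
- ctrl.snapshot(name): name is "scene" or "top" or "wrist"; returns the picture (420x560x3 uint8, red, green, blue); there is no depth.
- ctrl.camera_model(name): a dict with "intrinsics" (3x3 intrinsics, pixels), "R" (3x3) and "t" (3): a world point X has camera coordinates R X + t. Camera axes: x right, y down, z forward; pixel columns grow to the right and rows downward; lengths in m; the calibration is good to about 2 mm. A picture is of the moment at which its call begins: read the wrist's pose just before it. camera_model takes no time and is no camera call; for the wrist camera it gives the pose at the moment of the call.
- ctrl.close_job(): hands the job in; it is judged then, once.
The state is a dict: "clock": time; "joint_pos": joint angles; "qvel": joint speeds; "tau": joint torques, N m; "tool_pos": TCP position; "orientation": TCP orientation; "force": force on the tool from outside, world axes, zero at the start; "moment": the same for the moment, N m; "opening": finger opening in m; "gripper_force": force on a finger pad.
Only numpy, scipy, OpenCV 4.12 (cv2) and the standard library are available. Lean on these libraries where they do the work, as an engineer would, in place of code of your own. Each camera call takes 0.05 s, during which the arm holds its last target. There are 200 camera calls.

TASK

Put the wooden float with the red tip away in the black tackle box: push it down through the orange sprung flap in the lid, let go of it inside, and draw out so that the flap shuts again behind it. Leave the white float standing where it is.

Things in the scene. Friction and masses are not known exactly. Their poses are not given: they have to be found in the camera images.
- woodfloat_mid (a point): centre (half-way up) of the loose fishing float to put away: light wood, red tip, brass foot, standing upright, 70 mm tall, round, 34 mm in diameter from 18 to 58 mm above its underside, narrowing to a 24 mm foot and a 12 mm tip; about 45 g. z is up; yaw means nothing. White float, flat spoon lure and reel (64 mm across, 57 mm tall) stand 110 mm or more off, in changing places.
- whitefloat_mid (a point): centre (half-way up) of the loose white plastic float with a blue tip, same shape and size as the wooden one, standing upright. A bystander: not to be moved.
- hatch (a point): centre of the hatch in the fixed black tackle box's lid, at the lid's upper face, 180 mm above the bench; z is up. Hatch 76 mm along x, 150 mm along y; lid 4 mm thick. Box 220 (x) by 300 mm (y), its centre 30 mm from here along +y; inside it is empty, 170 mm deep. Room in the hatch for float and fingers if these hold it at its +y and -y sides; 60 mm between them when letting go is enough.
- flap (a joint): angle (rad) of the orange flap filling the hatch: 0 shut, level with the lid; 1.45 hanging 72 mm down in the box. Hinged on the hatch's -x edge. Its spring carries the float's weight; about 2 N at its middle opens it, and it shuts by itself. The float drops free if held by its upper half and pushed down until its tip is 10 mm or more below the lid's upper face before letting go.
Things that resemble listed ones, but are neither listed nor needed, are in the scene too. Of the things that look like the part that bears woodfloat_mid, take the one that is nearest to the robot's base at the start. There is more than one size of the part that bears whitefloat_mid; the job needs the larger.

How it is judged (in metres and radians):
On the way:
1. the wooden float has pushed the flap open and is in the hatch (value of joint flap above 0.5 rad and z of woodfloat_mid in the frame of hatch below 0.04 m and horizontal distance between woodfloat_mid and hatch below 0.06 m).
At the end, for the whole second after the job is handed in: The wooden float lies loose inside the tackle box, its centre at least 60 mm below the lid, the flap is shut (within 0.12 rad), and the white float still stands upright (within 10 degrees) within 30 mm of where it was (z of woodfloat_mid in the frame of hatch below -0.06 m and x of woodfloat_mid in the frame of hatch between -0.11 and 0.11 m and y of woodfloat_mid in the frame of hatch between -0.12 and 0.18 m and value of joint flap below 0.12 rad and angle between whitefloat_mid's own z axis and vertical below 0.17 rad and distance of whitefloat_mid from where it was at the start of the episode below 0.03 m); the robot touches nothing.
It fails at once if the white float is knocked or carried off (more than 30 mm) (distance of whitefloat_mid from where it was at the start of the episode above 0.03 m).
It also fails if it takes over 40 s, if anything falls off the work surface, if the arm or the gripper's body presses on something with over 40 N, if the wrist force passes 120 N, or if a joint passes its speed limit or range.

## Working session

There is one attempt and no reset: what is moved stays moved. The work goes in short steps, Python scripts to look and compute and a tool call to move; the robot and the scene stay as the last step left them, time stands still between calls to the robot, and variables do not carry over. Pictures are saved under pics/ and viewed, at most 10 in all, crops included, and the job is handed in when it is done.

Besides the shell and the picture viewer there is one more tool, called after "Call:" as a command line: name --argument value ..., lists and objects as JSON in quotes. step_arm: Moves the arm, as the interface text tells. Its arguments: {"type":"object","properties":{"rows":{"type":"array"}},"required":["rows"]}

```bash
mkdir -p pics
python3 - <<'E'
from plant import ctrl
import cv2,json,numpy as np
o=ctrl.get_obs();print({k:np.round(o[k],3).tolist() for k in('clock','tool_pos','orientation','opening')})
for n in('scene','top'):
    m=ctrl.camera_model(n);print(n,{k:np.round(m[k],4).tolist() for k in m})
    cv2.imwrite(f'pics/{n}0.png',ctrl.snapshot(n)[:,:,::-1])
E
```

```text
{'clock': 0.0, 'tool_pos': [0.283, -0.612, 0.226], 'orientation': [179.905, -0.009, -155.208], 'opening': 0.088}
scene {'intrinsics': [[467.6394, 0.0, 280.9682], [0.0, 467.6394, 210.872], [0.0, 0.0, 1.0]], 'R': [[0.6491, 0.7604, -0.0212], [0.399, -0.3641, -0.8416], [-0.6477, 0.5377, -0.5397]], 't': [-0.3082, -0.1075, 1.3039]}
top {'intrinsics': [[470.4589, 0.0, 273.5616], [0.0, 470.4589, 207.5899], [0.0, 0.0, 1.0]], 'R': [[0.0682, -0.9977, 0.0031], [-0.9724, -0.0671, -0.2234], [0.2231, 0.0122, -0.9747]], 't': [-0.0546, 0.5453, 0.9613]}
```

View pics/scene0.png

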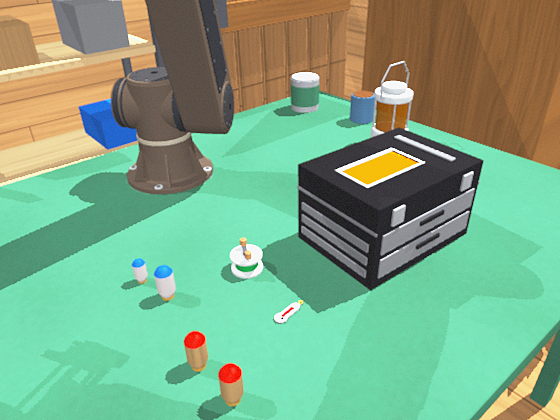

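View pics/top0.png

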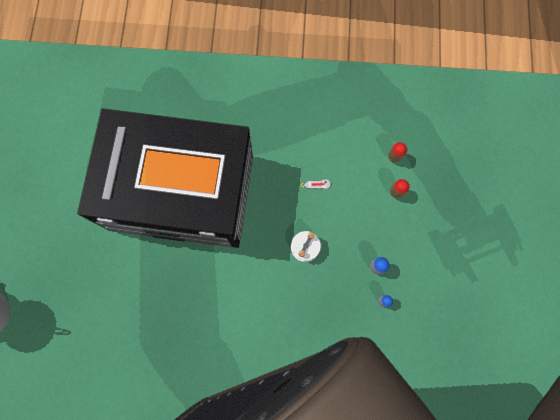

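The scene view shows red tips at (195,339) and (230,371), a large blue tip at (164,270) and the hatch at (381,167). In the top view the red tips are at (402,187) and (400,149), the large blue tip at (381,265) and the orange flap at (180,171). I'll segment and triangulate these.

```bash
cat > h.py <<'E'
import cv2,numpy as np
def blobs(bgr,lo,hi,amin=40):
    m=cv2.inRange(cv2.cvtColor(bgr,cv2.COLOR_BGR2HSV),lo,hi)
    n,l,s,c=cv2.connectedComponentsWithStats(m)
    return [(np.round(c[i],1),s[i].tolist(),l==i) for i in range(1,n) if s[i][4]>amin]
def tri(ms,ps):
    P=[np.array(m['intrinsics'])@np.c_[m['R'],m['t']] for m in ms]
    X=cv2.triangulatePoints(P[0],P[1],np.array(ps[0],float),np.array(ps[1],float)).ravel();X=X[:3]/X[3]
    e=[np.linalg.norm((p@np.r_[X,1])[:2]/(p@np.r_[X,1])[2]-q) for p,q in zip(P,ps)]
    return X,e
RED=((0,200,120),(5,255,255)); BLUE=((105,150,120),(120,255,255)); ORA=((10,200,150),(25,255,255))
E
python3 - <<'E'
from h import *
from plant import ctrl
ms=[ctrl.camera_model(n) for n in('scene','top')]
im=[cv2.imread(f'pics/{n}0.png') for n in('scene','top')]
for nm,c in(('red',RED),('blue',BLUE),('ora',ORA)):
    B=[blobs(i,*c) for i in im]
    for b in B: print(nm,[(x[0].tolist(),x[1]) for x in b])
    for a in B[0]:
        for b in B[1]:
            X,e=tri(ms,(a[0],b[0]))
            if max(e)<6: print('  ',a[0],b[0],X.round(4),np.round(e,1))
    if nm=='ora':
        for i,b in zip(im,B):
            k=max(b,key=lambda q:q[1][4])[2].astype(np.uint8)
            r=cv2.minAreaRect(cv2.findNonZero(k));print(cv2.approxPolyDP(cv2.convexHull(cv2.findNonZero(k)),5,True).reshape(-1,2).tolist())
E
```

```text
red [([193.9, 339.8], [184, 332, 21, 16, 257]), ([229.5, 373.3], [219, 364, 22, 19, 318])]
red [([399.2, 148.8], [393, 144, 13, 11, 76]), ([401.3, 185.8], [395, 180, 13, 13, 89])]
   [193.9 339.8] [401.3 185.8] [ 0.6173 -0.2949  0.0586] [0.1 0.1]
   [229.5 373.3] [399.2 148.8] [ 0.7035 -0.2895  0.0582] [0.2 0.1]
blue [([105.1, 125.2], [79, 99, 58, 50, 1563])]
blue [([381.1, 264.4], [374, 257, 15, 16, 182]), ([386.8, 300.7], [382, 295, 11, 12, 101])]
ora [([400.7, 114.2], [394, 104, 14, 25, 204]), ([379.5, 167.2], [343, 151, 75, 33, 1126])]
ora []
[[417, 162], [369, 183], [343, 171], [392, 151]]Traceback (most recent call last):
  File "<stdin>", line 14, in <module>
ValueError: max() iterable argument is empty
```

Run:
```python
from h import *
from plant import ctrl
ms=[ctrl.camera_model(n) for n in('scene','top')]
im=[cv2.imread(f'pics/{n}0.png') for n in('scene','top')]
C=[]
for i in im:
    b=max(blobs(i,(8,170,120),(28,255,255),300),key=lambda q:q[1][4] if q[1][4]<6000 else 0)
    q=cv2.approxPolyDP(cv2.convexHull(cv2.findNonZero(b[2].astype(np.uint8))),6,True).reshape(-1,2);C.append(q);print(b[0],b[1],q.tolist())
# match corners by best residual; print plane-based back-projection at z=.18
for m,q in zip(ms,C):
    R,t,K=[np.array(m[k]) for k in('R','t','intrinsics')];o=-R.T@t
    L=[]
    for p in q:
        d=R.T@np.linalg.inv(K)@np.r_[p,1];L.append((o+d*(.18-o[2])/d[2])[:2])
    L=np.array(L);print(L.round(4).tolist(),L.mean(0).round(4))
best={}
for p in C[0]:
    r=[(max(tri(ms,(p,s))[1]),tri(ms,(p,s))[0].round(4).tolist()) for s in C[1]];print(min(r))
b=blobs(im[0],(100,120,80),(125,255,255));print([(x[0].tolist(),x[1]) for x in b])
for a in b:
    for p in((381.1,264.4),(386.8,300.7)):
        X,e=tri(ms,(a[0],p)); 
        if max(e)<4: print(a[0],p,X.round(3),np.round(e,1))
```

```text
[379.6 167.1] [343, 151, 75, 33, 1139] [[417, 162], [369, 183], [343, 171], [392, 151]]
[179.7 171.2] [140, 150, 79, 43, 2531] [[218, 159], [213, 192], [140, 183], [147, 150]]
[[0.621, 0.2367], [0.6126, 0.1015], [0.5476, 0.1011], [0.5557, 0.241]] [0.5842 0.1701]
[[0.6108, 0.0969], [0.5435, 0.1002], [0.5517, 0.243], [0.6197, 0.2381]] [0.5814 0.1695]
(np.float64(0.01108122671738119), [0.62, 0.2384, 0.1791])
(np.float64(1.2236283841490079), [0.6124, 0.0985, 0.1804])
(np.float64(0.8418656549541645), [0.545, 0.1017, 0.1783])
(np.float64(0.30886141571489306), [0.5527, 0.2442, 0.1777])
[([362.2, 109.5], [350, 95, 24, 29, 497]), ([105.1, 125.2], [79, 99, 58, 50, 1598]), ([137.8, 262.8], [132, 259, 13, 8, 78]), ([162.5, 271.6], [154, 265, 19, 13, 165])]
[137.8 262.8] (386.8, 300.7) [ 0.367 -0.269  0.044] [0.5 0.4]
[162.5 271.6] (381.1, 264.4) [ 0.441 -0.253  0.059] [0.2 0.2]
```

Target float: (0.617, -0.295), tip about 60–70 mm up, as expected. Hatch: (0.583, 0.170, 0.180), yaw about -3°. The large white float is at (0.441, -0.253). I'm moving above the target float now.

Call:
step_arm --rows '[[0,[28,27,-4],[0,0,-0.098]],[0,[56,54,-8],[0,0,-0.196]],[0,[84,81,-12],[0,0,-0.294]],[0,[112,108,-16],[0,0,-0.392]],[0,[140,135,-20],[0,0,-0.49]]]'

```text
clock: 0.52
tool_pos: [0.4238, -0.4762, 0.206]
orientation: [180.0, -0.0, 176.4]
force: [0.2, -1.1, -0.7]
opening: 0.0878
gripper_force: 0.0
```

Call:
step_arm --rows '[[0,[28,27,-4],[0,0,0]],[0,[56,54,-8],[0,0,0]],[0,[84,81,-12],[0,0,0]],[0,[112,108,-16],[0,0,0]],[0,[140,135,-20],[0,0,0]]]'

```text
clock: 0.93
tool_pos: [0.564, -0.341, 0.1861]
orientation: [180.0, -0.0, 176.7]
force: [1.0, -1.0, -0.5]
opening: 0.0877
gripper_force: 0.0
```

Call:
step_arm --rows '[[0,[18,16,-6],[0,0,0]],[0,[36,32,-12],[0,0,0]],[0,[54,47,-18],[0,0,0]],[0,[54,47,-20],[0,0,0]],[0,[54,47,-20],[0,0,0]]]'

```text
clock: 1.35
tool_pos: [0.6172, -0.2944, 0.1649]
orientation: [180.0, -0.1, 176.8]
force: [0.1, -0.7, 0.4]
opening: 0.0872
gripper_force: 0.0
```

Run:
```python
from h import *
from plant import ctrl
o=ctrl.get_obs();print({k:np.round(o[k],4).tolist() for k in('clock','tool_pos','orientation','opening')})
m=ctrl.camera_model('wrist');im=np.ascontiguousarray(ctrl.snapshot('wrist')[:,:,::-1]);cv2.imwrite('pics/w1.png',im)
R,t,K=[np.array(m[k]) for k in('R','t','intrinsics')];c=-R.T@t
for b in blobs(im,*RED):
    d=R.T@np.linalg.inv(K)@np.r_[b[0],1];print(b[0],b[1],[(c+d*(z-c[2])/d[2]).round(4).tolist() for z in(.06,.07)])
X=np.c_[[.617,-.295,.07],[.617,-.295,0]];p=K@(R@X+t[:,None]);print((p[:2]/p[2]).T.round(0))
```

```text
{'clock': 1.35, 'tool_pos': [0.6172, -0.2944, 0.1649], 'orientation': [179.9644, -0.1464, 176.8252], 'opening': 0.0872}
[289.6 207.3] [271, 188, 38, 39, 1158] [[0.6159, -0.2926, 0.06], [0.6131, -0.2925, 0.07]]
[[287. 212.]
 [287. 192.]]
```

View pics/w1.png

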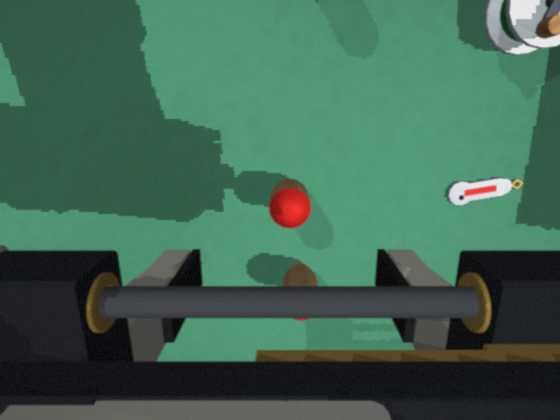

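The wrist view shows the target's red tip at (290,207), with the second float behind it at (302,290). That puts the target at about (0.616, -0.293), which matches the first estimate. I'll descend and grip its upper half.

Call:
step_arm --rows '[[0,[-1,1,-35],[0,0,0]],[0,[-1,1,-70],[0,0,0]],[0,[-1,1,-105],[0,0,0]],[0,[-1,1,-125],[0,0,0]],[0,[-1,1,-137],[0,0,0]]]'

```text
clock: 1.82
tool_pos: [0.6136, -0.2953, 0.0267]
orientation: [180.0, -0.2, 176.6]
force: [-1.2, 0.2, 0.5]
opening: 0.0874
gripper_force: 0.0
```

Call:
step_arm --rows '[[0.3,[0,0,0],[0,0,0]],[1,[0,0,0],[0,0,0]],[1,[0,0,0],[0,0,0]],[1,[0,0,0],[0,0,0]],[1,[0,0,0],[0,0,0]]]'

```text
clock: 2.23
tool_pos: [0.6171, -0.295, 0.0314]
orientation: [-180.0, 0.2, 176.7]
force: [0.3, 0.1, 0.1]
opening: 0.0596
gripper_force: 0.0
```

Call:
step_arm --rows '[[1,[0,0,0],[0,0,0]],[1,[0,0,0],[0,0,0]],[1,[0,0,0],[0,0,0]],[1,[0,0,0],[0,0,0]],[1,[0,0,0],[0,0,0]]]'

```text
clock: 2.65
tool_pos: [0.6162, -0.2947, 0.0297]
orientation: [-180.0, 0.0, 176.7]
force: [-0.0, 0.4, 1.7]
opening: 0.0327
gripper_force: 29.9
```

Gripped, with the opening at 32.7 mm. Next I lift and carry it to the hatch.

Call:
step_arm --rows '[[1,[0,0,25],[0,0,0]],[1,[0,0,60],[0,0,0]],[1,[0,0,98],[0,0,0]],[1,[0,0,136],[0,0,0]],[1,[-2,15,170],[0,0,0]]]'

```text
clock: 3.07
tool_pos: [0.6141, -0.2813, 0.2017]
orientation: [-180.0, 0.0, 176.6]
force: [2.1, 0.4, -0.5]
opening: 0.0331
gripper_force: 29.9
```

Call:
step_arm --rows '[[1,[-2,25,25],[0,0,0]],[1,[-4,55,45],[0,0,0]],[1,[-7,90,57],[0,0,0]],[1,[-9,128,60],[0,0,0]],[1,[-12,166,60],[0,0,0]]]'

```text
clock: 3.48
tool_pos: [0.6022, -0.1125, 0.2611]
orientation: [180.0, 0.1, 176.7]
force: [1.6, 1.2, -0.4]
opening: 0.0334
gripper_force: 29.9
```

Call:
step_arm --rows '[[1,[-3,38,0],[0,0,0]],[1,[-6,76,0],[0,0,0]],[1,[-9,114,0],[0,0,0]],[1,[-11,152,0],[0,0,0]],[1,[-13,190,0],[0,0,0]]]'

```text
clock: 3.9
tool_pos: [0.5884, 0.078, 0.2597]
orientation: [180.0, 0.0, 176.7]
force: [0.3, -0.3, -0.7]
opening: 0.033
gripper_force: 29.9
```

Call:
step_arm --rows '[[1,[-1,35,0],[0,0,0]],[1,[-2,65,0],[0,0,0]],[1,[-3,85,0],[0,0,0]],[1,[-4,94,0],[0,0,0]],[1,[-4,94,0],[0,0,0]]]'

```text
clock: 4.32
tool_pos: [0.5847, 0.1721, 0.2591]
orientation: [-180.0, -0.0, 176.9]
force: [-0.3, 0.7, -1.1]
opening: 0.0335
gripper_force: 29.9
```

Run:
```python
from h import *
from plant import ctrl
o=ctrl.get_obs();print({k:np.round(o[k],4).tolist() for k in('clock','tool_pos','orientation','opening','force')})
m=ctrl.camera_model('wrist');w=ctrl.snapshot('wrist');s=ctrl.snapshot('scene')
a=np.ascontiguousarray(np.hstack([w,s])[:,:,::-1]);cv2.imwrite('pics/w2.png',cv2.resize(a,(800,300)));cv2.imwrite('pics/w2w.png',w[:,:,::-1])
R,t,K=[np.array(m[k]) for k in('R','t','intrinsics')];c=-R.T@t
for b in blobs(np.ascontiguousarray(w[:,:,::-1]),(8,170,120),(28,255,255),300):
    q=cv2.approxPolyDP(cv2.convexHull(cv2.findNonZero(b[2].astype(np.uint8))),6,True).reshape(-1,2)
    for p in q:
        d=R.T@np.linalg.inv(K)@np.r_[p,1];print(p,(c+d*(.18-c[2])/d[2]).round(4)[:2])
```

```text
{'clock': 4.3167, 'tool_pos': [0.5847, 0.1721, 0.2591], 'orientation': [-179.99, -0.035, 176.8526], 'opening': 0.0335, 'force': [-0.2948, 0.6807, -1.0912]}
[392 167] [0.5511 0.2469]
[383 250] [0.6132 0.242 ]
[361 258] [0.6188 0.2257]
[189 249] [0.6045 0.0974]
[183 165] [0.5418 0.1017]
```

View pics/w2.png

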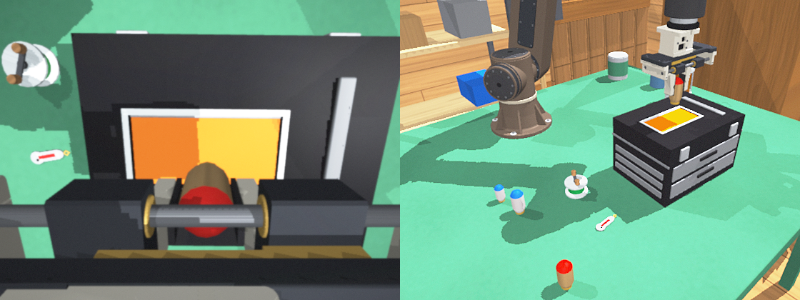

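The wrist and scene views show the float held upright over the flap; the hatch edge in the wrist view gives a centre of about (0.583, 0.172), so the alignment is good. I'm pushing it in.

Call:
step_arm --rows '[[1,[0,0,-20],[0,0,0]],[1,[0,0,-40],[0,0,0]],[1,[0,0,-50],[0,0,0]],[1,[0,0,-60],[0,0,0]],[1,[0,0,-70],[0,0,0]]]'

```text
clock: 4.83
tool_pos: [0.5856, 0.1694, 0.1897]
orientation: [180.0, 0.1, 176.7]
force: [-0.5, 0.3, 2.4]
opening: 0.0335
gripper_force: 29.9
```

Call:
step_arm --rows '[[1,[0,0,-13],[0,0,0]],[1,[0,0,-26],[0,0,0]],[1,[0,0,-39],[0,0,0]],[1,[0,0,-52],[0,0,0]],[1,[0,0,-58],[0,0,0]]]'

```text
clock: 5.25
tool_pos: [0.5851, 0.1698, 0.1303]
orientation: [-180.0, -0.0, 176.7]
force: [0.7, -0.1, 0.8]
opening: 0.0336
gripper_force: 29.9
```

Call:
step_arm --rows '[[1,[0,0,-4],[0,0,0]],[1,[0,0,-7],[0,0,0]],[1,[0,0,-7],[0,0,0]],[1,[0,0,-7],[0,0,0]],[1,[0,0,-7],[0,0,0]]]'

```text
clock: 5.67
tool_pos: [0.5855, 0.1704, 0.1251]
orientation: [180.0, 0.1, 176.7]
force: [0.8, -0.8, -1.2]
opening: 0.0333
gripper_force: 29.9
```

Run:
```python
from h import *
from plant import ctrl
o=ctrl.get_obs();print({k:np.round(o[k],4).tolist() for k in('clock','tool_pos','orientation','opening','force')})
w=ctrl.snapshot('wrist');s=ctrl.snapshot('scene')
cv2.imwrite('pics/w3.png',cv2.resize(np.hstack([w[:,:,::-1],cv2.resize(s[60:200,300:486,::-1],(560,420))]),(800,300)))
```

```text
{'clock': 5.6667, 'tool_pos': [0.5855, 0.1704, 0.1251], 'orientation': [179.9749, 0.0511, 176.7241], 'opening': 0.0333, 'force': [0.8058, -0.8288, -1.2357]}
```

View pics/w3.png

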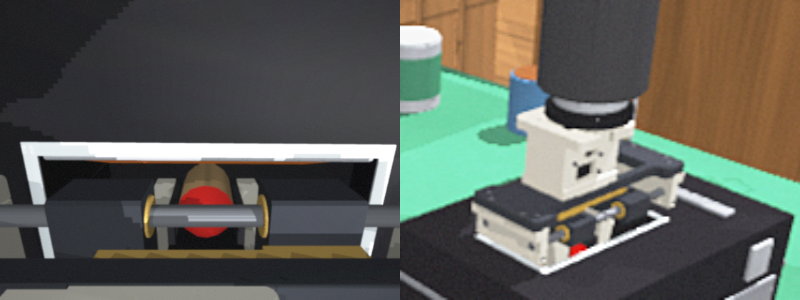

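Both views show the float inside the hatch with the flap swung down, and its tip about 15 mm below the lid. I'm opening the fingers to about 62 mm.

Call:
step_arm --rows '[[0.3,[0,0,0],[0,0,0]],[0.3,[0,0,0],[0,0,0]],[0.3,[0,0,0],[0,0,0]],[0.3,[0,0,0],[0,0,0]],[0.3,[0,0,0],[0,0,0]]]'

```text
clock: 6.18
tool_pos: [0.5851, 0.1702, 0.1247]
orientation: [-180.0, 0.0, 176.7]
force: [1.0, -1.4, 0.5]
opening: 0.0591
gripper_force: 0.6
```

Call:
step_arm --rows '[[0.3,[0,0,0],[0,0,0]],[0.3,[0,0,0],[0,0,0]],[0.3,[0,0,0],[0,0,0]],[0.3,[0,0,0],[0,0,0]],[0.3,[0,0,0],[0,0,0]]]'

```text
clock: 6.6
tool_pos: [0.5851, 0.1702, 0.1245]
orientation: [-180.0, -0.0, 176.7]
force: [1.3, -0.6, 0.8]
opening: 0.0611
gripper_force: 0.6
```

Call:
step_arm --rows '[[0.3,[0,0,12],[0,0,0]],[0.3,[0,0,24],[0,0,0]],[0.3,[0,0,40],[0,0,0]],[0.3,[0,0,60],[0,0,0]],[0.3,[0,0,85],[0,0,0]]]'

```text
clock: 7.02
tool_pos: [0.5841, 0.1701, 0.209]
orientation: [-179.9, -0.2, 176.7]
force: [-0.1, 0.2, -0.3]
opening: 0.0616
gripper_force: 0.0
```

Call:
step_arm --rows '[[0.3,[0,0,25],[0,0,0]],[0.3,[0,0,60],[0,0,0]],[0.3,[0,0,90],[0,0,0]],[0.3,[0,0,100],[0,0,0]],[0.3,[0,0,100],[0,0,0]]]'

```text
clock: 7.43
tool_pos: [0.5861, 0.1709, 0.3131]
orientation: [179.8, 0.3, 176.7]
force: [0.2, 0.6, -0.6]
opening: 0.0617
gripper_force: 0.0
```

Run:
```python
from h import *
from plant import ctrl
o=ctrl.get_obs();print({k:np.round(o[k],4).tolist() for k in('clock','tool_pos','orientation','opening','force')})
w=ctrl.snapshot('wrist');s=ctrl.snapshot('scene')
cv2.imwrite('pics/w4.png',cv2.resize(np.hstack([w,s])[:,:,::-1],(800,300)))
```

```text
{'clock': 7.4333, 'tool_pos': [0.5861, 0.1709, 0.3131], 'orientation': [179.8217, 0.2701, 176.7429], 'opening': 0.0617, 'force': [0.2044, 0.5569, -0.5644]}
```

View pics/w4.png

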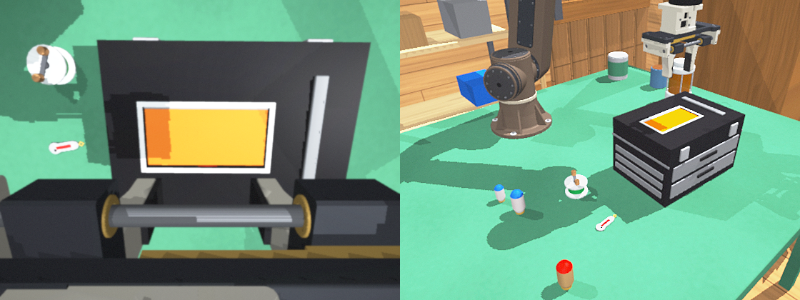

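The gripper is empty, the flap is shut and level with the lid, and the white floats are still standing where they were. Handing in.

```bash
python3 -c "
from plant import ctrl
print(ctrl.close_job())"
```

```text
the job is handed in; nothing more can be done
None
```

The wooden float went through the flap and was let go inside the tackle box; the last pictures show an empty gripper, the flap shut and the white float still standing in place, and the job was handed in at about 7.5 s, with no verdict returned.

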